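Open the catch-locked display case and run the locomotive in

TASK

The display case's door is held by a spring safety catch just inside it: reach down through the gap between the door's top edge and the roof, press the catch's pad down and pull the door with it pressed, then swing the door wide open, to about square or beyond. Then push the grey locomotive shell along the track into the case until its front meets the buffer stop, and leave it standing there with the door wide open. Do not disturb the other things on the bench.

Things in the scene. Friction and masses are not known exactly. Their poses are not given: they have to be found in the camera images.
- case: Fixed display case of clear acrylic on a wooden base, 15 mm high (its top is the track bed). Origin: on the bench, below the middle of the closed door's outer face. Axes: z up, +x into the case, -x out along the track, +y towards the hinge side (all x, y, z in mm below are in this frame). Base 210 wide at x -8 to 180; only 80 wide under the track outside, to x -360.
- roof_lip (a point): Middle of the roof's front edge, an aluminium lip, at x 62, z 106 (top of roof). Between the closed door's inner face (x 8) and this lip is a 54 mm gap, open from above over the full width. Side walls 5 mm thick, inner faces y +-90, x 12 to 170, tops at z 103. Roof and back wall end at x 175.
- buffer (a point): Middle of the face of the wooden buffer stop at the track's inner end: x 131, y 0, 9 mm above the bed; stop is 36 mm wide, 18 mm high. Two fixed wooden guide strips, 6 mm high, inner faces y +-20, run along the bed from x -355 to 150 and keep the locomotive straight.
- door_hinge (a point): Point on the door's vertical hinge axis at the height of the door's top edge: x 4, y 90, z 101.
- door_edge (a point): Top of the door's free edge, mid-thickness, 180 mm from the hinge axis; closed: x 4, y -90, z 101. Door: flat acrylic panel 8 mm thick, edged in aluminium, lower edge at z 25, no handle. On its inner face, 166 to 176 mm from the hinge axis, a small grey plastic keeper stands 20 mm in, z 75 to 91; keep fingers clear of it.
- door_panel (a joint): Door angle in rad: 0 closed, grows as the free edge swings out to -x, square at 1.57, stop at 2.0. Light hinge with slight friction (about 0.25 N at the edge); stays where it is left. With the catch up it has only about 4 mm of play (0.025 rad).
- catch_pad (a point): Top centre of the catch's flat grey plastic pad: x 40, y -57, z 73 when up (28 mm below the door's top edge). Pad spans x 12 to 72 (under the roof beyond 62), y -85 to -29. A 10 mm high barb on its corner (x 12 to 18, y -85 to -77) hooks the door's keeper. Best pressed at x 25 to 40, y -52; then draw the door out by its inner face, pad still down. Catch stays in the case.
- catch_tongue (a joint): How far the catch is pressed down, in m: 0 up, at least 0.009 frees the door, stop at 0.016. Sprung: about 2 N to start it, 4 to 5 N fully down; it rises by itself when let go.
- loco: Grey plastic locomotive shell, 110 mm long, 34 mm wide (cab roof 36), 47 mm high, 80 to 160 g, standing loose on the track bed between the guide strips outside the case. Origin: centre of its underside; x points to its front (low bonnet, towards the case), z up. The cab with a flat upright back wall is at the rear end (x -55 to -18, 47 mm high).
- loco_rear (a point): Middle of the cab's flat back wall, 25 mm above the shell's underside.
- loco_front (a point): Middle of the shell's front end, 10 mm above its underside; at x 131 in the case's frame when it meets the buffer stop.
- dish: White ceramic dish of tiny fence posts, 96 mm across, 28 mm high; leave alone. Origin: centre of its underside.
- file: Steel file with wooden handle, 195 mm long, 12 mm high, lying beside the track on the hinge side; leave alone. Origin: underside, near its middle; x towards its tip.
- gauge: Aluminium track gauge, 60 x 24 x 9 mm, lying beside the track on the side away from the hinge; leave alone. Origin: centre of its underside.
- wagon: Open black goods wagon, 100 mm long, 33 mm high; leave alone. Origin: centre of its underside.
- glue: Glue bottle, 36 mm across, 100 mm high; leave alone. Origin: centre of its underside.
- jar: Small glass jar, 40 mm across, 45 mm high; leave alone. Origin: centre of its underside.
- screwdriver: Screwdriver, 150 mm long, lying near the robot; leave alone.
There are look-alikes about, which are no part of the job. What is shaped like the loco but blue or red is not meant.

How it is judged (in metres and radians):
On the way, in this order (a step that is already met when the one before it is completed fails the run):
1. the catch is pressed down (at least 8 mm) while the door is still at its catch (value of joint catch_tongue above 0.008 m and value of joint door_panel below 0.12 rad), for 0.05 s.
2. the door is swung wide open, at least 1.3 rad (value of joint door_panel above 1.3 rad), for 0.1 s.
At the end, for the whole second after the job is handed in: The locomotive stands upright on the track bed inside the case, at rest, its front within 6 mm of the buffer stop and its rear inside the door's line; the door stands open at least 1.25 rad (x of loco_front in the frame of case above 0.125 m and y of loco_front in the frame of case between -0.01 and 0.01 m and x of loco_rear in the frame of case above 0.012 m and height (world z) of loco below 0.019 m and angle between loco's own z axis and vertical below 0.06 rad and linear speed of loco below 0.01 m/s and value of joint door_panel above 1.25 rad); the robot touches nothing.
It fails at once if another thing on the bench is moved more than 25 mm (distance of any of dish, file, gauge, wagon, glue, jar, screwdriver from where it was at the start of the episode above 0.025 m).
It fails at once if the door is forced past the catch while the catch is up (value of joint door_panel between 0.055 and 0.085 rad and value of joint catch_tongue below 0.004 m).
It fails at once if the locomotive is tipped over (angle between loco's own z axis and vertical above 0.5 rad).
It also fails if it takes over 54 s, if anything falls off the work surface, if the arm or the gripper's body presses on something with over 40 N, if the wrist force passes 120 N, or if a joint passes its speed limit or range.

ROBOT

A 7-joint arm with a two-finger parallel gripper is mounted at the origin on the work surface. World frame = base frame: x ahead of the robot, y to its left, z up, the work surface at z = 0. Lengths are in m, angles in degrees, forces in N, time in s.
With the tool pointing down it reaches from about 0.425 to 0.875 m from the base axis. Payload 4.7 kg.
Tool frame: the origin (TCP) lies on the front face of the gripper's body, between the roots of the fingers; the fingertips stand 70 mm ahead of it and the grasp point (between the pads) lies 51 mm ahead of it (tip_extent is the distance from the TCP to the fingertips, in m); z points along the fingers, y is the direction in which the jaws open and shut (so a half turn about z gives the same grasp; the last joint's range is limited). The gripper opens to 87 mm and grips with 3 to 60 N. Pads are 19 mm wide; open, the fingers measure 117 mm over their backs; the gripper's body (75 mm by 190 mm) begins 51 mm behind the grasp point.
Start: joints at [70.594, 18.392, -4.016, 83.108, 1.295, 78.541, -3.26], TCP at [0.225, -0.61, 0.292] pointing down, gripper open.
Joint ranges: [-163.93, 163.93], [-17.29, 119.83], [-79.2, 71.16], [3.27, 140.29], [-89.18, 269.18], [5.43, 117.66], [-154.24, 154.24]. Speed limits (degrees/s): [147.25, 147.25, 180, 180, 180, 180, 180].

INTERFACE

Orientations are given as [roll, pitch, yaw] about the fixed x, y, z axes, in that order (R = Rz(yaw) Ry(pitch) Rx(roll)).
In Python, from cell import * gives the robot as it stands.
- The arm moves only by the tool carry_out, never from a script. Its argument "increments" is text: rows parted by semicolons, each of 7 numbers parted by spaces: the opening, from 0 (shut) to 1 (fully open), then the shift along the tool's x, y, z in m, then the turn, a rotation vector about the tool's x, y, z in degrees. A call has 1 to 20 rows; each row shifts and turns the pose as measured when the row begins, along the tool's axes as they then stand; what a row does not reach is not made up. A row lasts 1/8 s, in which the tool goes at most 62.5 mm and 10.7 degrees, less where a joint would pass 70% of its speed; a pose out of reach is approached as far as the arm can. A call is refused whole if a number of a shift passes 0.0625 or a number of a turn 10.7, either way. A call with a gripper value outside its range is refused whole. The fingers move at their own pace and stop on an object; "force" is the grip in N (left out, the last holds). Time passes only in rows, so rows that do not move let the fingers close. It gives the time, the measured TCP pose, the force and the opening at its end, in the units of the state.
- get_obs(): the state, without advancing time (a new reading comes with each control period).
- read_camera(name): name is "scene" or "side" or "wrist"; returns a dict with "img" (400x640x3 uint8, blue, green, red), "fx", "fy", "cx", "cy" (pixels), "world_from_camera" (4x4, takes a point from camera to world coordinates). Camera axes: x right, y down, z forward; pixel columns grow to the right and rows downward; lengths in m; the calibration is good to about 2 mm. The wrist camera is an equidistant fisheye: a pixel r from the principal point sees the ray r / f radians off the axis. A picture is of the moment at which its call begins. There is no depth.
- sign_off(): hands the job in, once; it reports no verdict.
Trained networks look in a picture, given as the dict that the camera call returned (one of the last four; its "shot" number tells which), for a name from the list of things; names that differ only in an ending like _2 or _b are one class to them, and where a whole thing is asked for, a point or a joint stands for the part that bears it (a point fixed in the world has none). Each returns a list of dicts, best first, with "confidence" (0 to 1); they miss things now and then, are a little off and sometimes report something else, mostly with a low value. They report only what shows in the picture. A call takes as long as a camera call. They do not tell look-alikes from the thing itself.
- masks_of(target, picture): "pixels" (400x640 bool, what is visible of it) and "bbox" ([left, top, right, bottom] in pixels, round what is visible of it).
The state is a dict: "time_s": time; "qpos": joint angles; "joint_velocities": joint speeds; "effort": joint torques, N m; "tool_pos": TCP position; "tool_rot": TCP orientation; "force": force on the tool from outside, world axes, zero at the start; "wrist_torque": the same for the moment, N m; "grip_width": finger opening in m.
Only numpy, scipy, OpenCV 4.12 (cv2) and the standard library are available. Lean on these libraries where they do the work, as an engineer would, in place of code of your own. Each camera call takes 0.05 s, during which the arm holds its last target.

## Working session

There is one attempt and no reset: what is moved stays moved. The work goes in short steps, Python scripts to look and compute and a tool call to move; the robot and the scene stay as the last step left them, time stands still between calls to the robot, and variables do not carry over. Pictures are saved under pics/ and viewed, and the job is handed in when it is done.

Besides the shell and the picture viewer there is one more tool, called as name(argument=value, ...) on one line, values as JSON. carry_out: Moves the arm, as the interface text tells. Its arguments: {"type":"object","properties":{"increments":{"type":"string"},"force":{"type":"number"}},"required":["increments"]}

```bash
ls; mkdir -p pics; python3 - <<'E'
from cell import *
import cv2
o=get_obs();print(o)
for n in ["scene","side","wrist"]:
    p=read_camera(n);cv2.imwrite(f"pics/{n}0.png",p["img"]);print(n,p["fx"],p["fy"],p["cx"],p["cy"],p["world_from_camera"])
E
```

```text
pics
{'time_s': 0.0, 'qpos': array([70.59134123, 18.43905086, -4.01540232, 83.17398706,  1.29399805,
       78.54190627, -3.25824529]), 'joint_velocities': array([-0.02902874, -0.00337481,  0.04312746, -0.08443665, -0.01889461,
       -0.01037972, -0.0778427 ]), 'effort': array([-3.32122490e-04, -4.91289639e+01, -4.03972529e-01, -3.12523091e+01,
       -6.38511172e-02,  4.38740419e-02,  2.04685966e-04]), 'tool_pos': array([ 0.22443624, -0.60957458,  0.29116949]), 'tool_rot': array([-1.79890243e+02,  4.83666113e-03,  2.02198249e+01]), 'force': array([ 0.19333689,  0.32999746, -0.41660017]), 'wrist_torque': array([ 0.06643688, -0.0380438 ,  0.00279891]), 'grip_width': 0.08671123901909308}
scene 481.35640199365275 481.35640199365275 322.01173118773426 199.1588888003165 [[-0.59796044  0.53494167 -0.59689255  1.28276253]
 [ 0.80151409  0.40306872 -0.44171345  0.6099766 ]
 [ 0.00429779 -0.74254496 -0.66978243  0.97875791]
 [ 0.          0.          0.          1.        ]]
side 510.75291399527345 510.75291399527345 323.0310611530933 207.08743561596026 [[-0.89180939 -0.34080446  0.2975371   0.00936989]
 [-0.45221097  0.65193763 -0.60867278  0.96579738]
 [ 0.01346276 -0.67736965 -0.73551962  1.23005025]
 [ 0.          0.          0.          1.        ]]
wrist 309.70691628693146 309.70691628693146 319.2054871266754 197.32755686998814 [[ 0.34540628 -0.9016048  -0.26039066  0.29517754]
 [-0.9384478  -0.33278777 -0.09256367 -0.58326362]
 [-0.00319898  0.27633511 -0.96105602  0.38359179]
 [ 0.          0.          0.          1.        ]]
```

View pics/scene0.png

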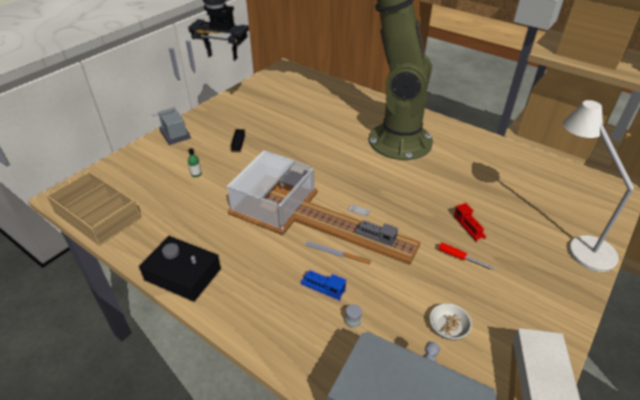

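View pics/side0.png

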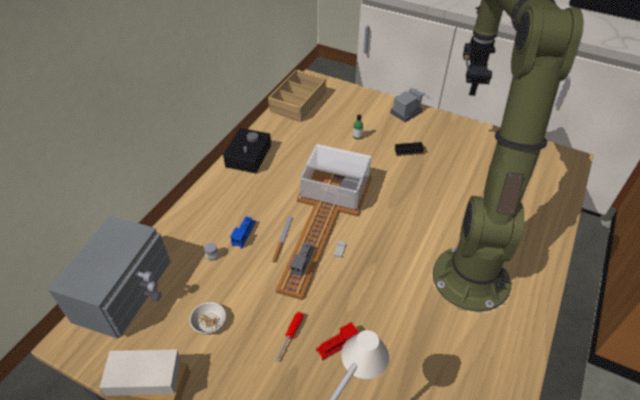

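View pics/wrist0.png

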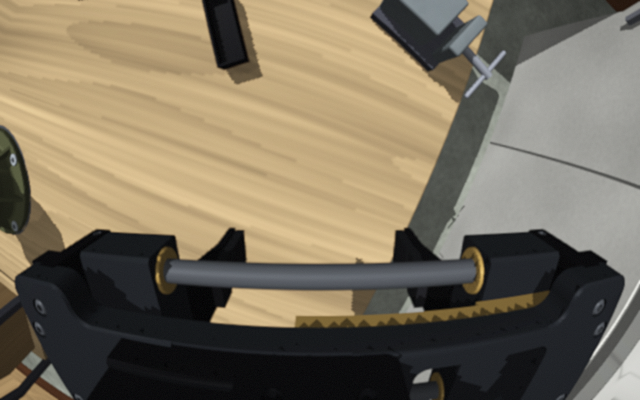

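```bash
cat > h.py <<'E'
from cell import *
import cv2, numpy as np
def ray(p,u,v):
    T=p["world_from_camera"]
    d=T[:3,:3]@np.array([(u-p["cx"])/p["fx"],(v-p["cy"])/p["fy"],1.])
    return T[:3,3],d
def at(p,u,v,z):
    o,d=ray(p,u,v);return o+d*(z-o[2])/d[2]
def proj(p,X):
    X=np.atleast_2d(X);T=p["world_from_camera"]
    c=(X-T[:3,3])@T[:3,:3]
    return np.c_[c[:,0]/c[:,2]*p["fx"]+p["cx"],c[:,1]/c[:,2]*p["fy"]+p["cy"]]
E
python3 - <<'E'
from h import *
import pickle
P={}
for n in ["scene","side"]:
    p=read_camera(n);P[n]=p
    for t in ["case","loco","wagon","gauge","file","dish"]:
        for r in masks_of(t,p):
            m=r["pixels"]
            ys,xs=np.nonzero(m)
            print(n,t,round(r["confidence"],2),np.round(r["bbox"]),xs.mean().round(1),ys.mean().round(1), at(p,xs.mean(),ys.mean(),0.03).round(3))
pickle.dump(P,open("P.pkl","wb"))
c=P["scene"]["img"][140:280,210:440];cv2.imwrite("pics/s1.png",cv2.resize(c,None,fx=3.45,fy=3.45,interpolation=2))
c=P["side"]["img"][140:305,270:390];cv2.imwrite("pics/s2.png",cv2.resize(c,None,fx=3.6,fy=3.6,interpolation=2))
E
```

```text
scene case 0.67 [226. 150. 422. 264.] 298.3 205.2 [ 0.5   -0.055  0.03 ]
scene case 0.61 [357. 221. 398. 243.] 378.4 232.8 [0.455 0.19  0.03 ]
scene loco 0.92 [358. 222. 399. 245.] 378.8 232.7 [0.453 0.19  0.03 ]
scene loco 0.74 [299. 271. 347. 300.] 325.1 283.9 [0.682 0.177 0.03 ]
scene wagon 0.62 [230. 131. 246. 150.] 237.8 140.1 [ 0.369 -0.424  0.03 ]
scene file 0.72 [306. 239. 370. 262.] 337.0 252.4 [0.581 0.14  0.03 ]
scene dish 0.97 [431. 302. 471. 337.] 450.2 321.6 [0.597 0.471 0.03 ]
scene dish 0.54 [439. 246. 467. 259.] 452.3 251.2 [0.395 0.38  0.03 ]
side case 0.64 [278. 144. 372. 296.] 326.3 204.1 [ 0.491 -0.044  0.03 ]
side case 0.57 [281. 312. 305. 354.] 293.9 326.4 [0.37  0.388 0.03 ]
side loco 0.86 [231. 216. 256. 250.] 242.3 232.7 [0.665 0.181 0.03 ]
side loco 0.74 [317. 323. 358. 363.] 336.9 341.5 [0.251 0.375 0.03 ]
side wagon 0.81 [396. 143. 423. 155.] 409.3 148.6 [ 0.35  -0.424  0.03 ]
side gauge 0.41 [335. 242. 347. 255.] 339.8 249.2 [0.374 0.101 0.03 ]
side file 0.65 [270. 216. 296. 262.] 283.1 236.7 [0.547 0.138 0.03 ]
side dish 0.71 [189. 304. 224. 333.] 207.7 318.2 [0.585 0.472 0.03 ]
side dish 0.62 [303. 178. 359. 208.] 328.6 193.3 [ 0.506 -0.091  0.03 ]
```

View pics/s1.png

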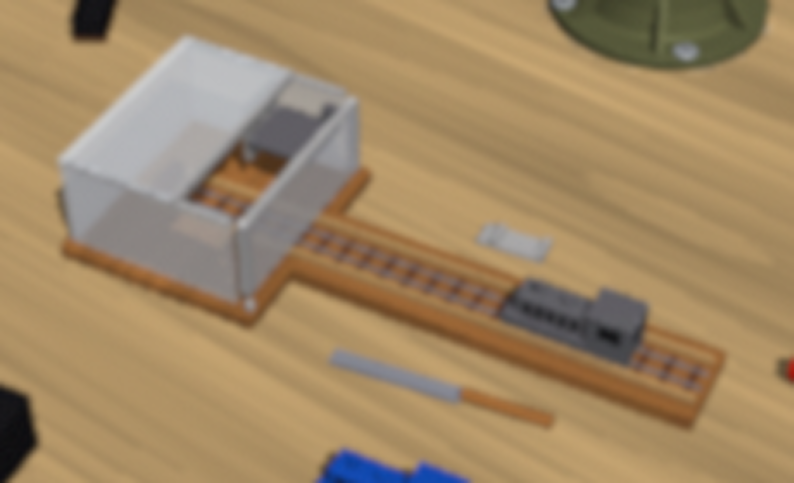

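View pics/s2.png

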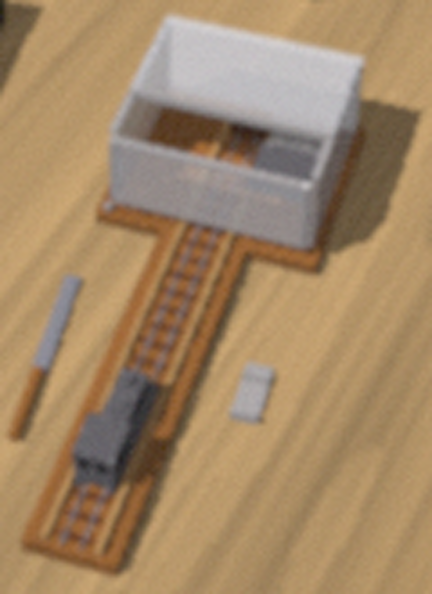

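```bash
cat > fit.py <<'E'
from h import *
import pickle
from scipy.optimize import least_squares
P=pickle.load(open("P.pkl","rb"))
S=dict(scene=[(-8,105,0,250,325),(180,105,0,65,252),(-360,40,0,690,427),(-360,-40,15,725,355),(-8,-105,15,370,175),(4,90,101,240,222),(4,-90,101,354,100),(175,95,106,62,160),(175,-95,106,187,38)],
side=[(-8,105,0,98,218),(-360,40,0,25,545),(-360,-40,0,120,573),(-8,-105,0,322,270),(4,90,101,113,138),(4,-90,101,322,185),(175,95,106,168,18),(175,-95,106,362,60)])
O=dict(scene=(210,140,3.45),side=(270,140,3.6))
def W(q,X):
    c,s=np.cos(q[2]),np.sin(q[2]);X=np.asarray(X,float)/1000
    return np.c_[q[0]+c*X[:,0]-s*X[:,1],q[1]+s*X[:,0]+c*X[:,1],X[:,2]]
def res(q,n):
    a=np.array(S[n],float);ox,oy,k=O[n]
    return proj(P[n],W(q,a[:,:3]))-(np.c_[a[:,3]/k+ox,a[:,4]/k+oy])
if __name__=="__main__":
  for ns in (["scene"],["side"],["scene","side"]):
    f=lambda q:np.concatenate([res(q,n).ravel() for n in ns])
    r=least_squares(f,[.5,.0,-1.57],loss="soft_l1");print(ns,r.x,np.degrees(r.x[2]))
    for n in ns: print(res(r.x,n).round(1).tolist())
  np.save("q.npy",r.x)
  q=r.x
  L=[[(-8,-105,15),(-8,105,15),(180,105,15),(180,-105,15),(-8,-105,15)],[(-8,40,15),(-360,40,15),(-360,-40,15),(-8,-40,15)],[(0,90,101),(0,-90,101),(0,-90,25),(0,90,25),(0,90,101)],[(62,95,106),(175,95,106),(175,-95,106),(62,-95,106),(62,95,106)],[(12,-85,73),(72,-85,73),(72,-29,73),(12,-29,73),(12,-85,73)],[(-355,20,21),(150,20,21)],[(-355,-20,21),(150,-20,21)]]
  for n,(a,b,c,d) in dict(scene=(140,280,210,440),side=(140,305,270,390)).items():
    ox,oy,k=O[n];im=cv2.resize(P[n]["img"][a:b,c:d],None,fx=k,fy=k,interpolation=2)
    for l in L:
        pts=((proj(P[n],W(q,l))-[ox,oy])*k).round().astype(int)
        cv2.polylines(im,[pts.reshape(-1,1,2)],False,(0,255,0),1)
    cv2.imwrite(f"pics/fit_{n}.png",im)
E
python3 fit.py
```

```text
['scene'] [ 0.49690348 -0.05542205 -1.41877414] -81.28977024962074
[[0.3, 1.6], [-0.9, 0.8], [-0.1, 2.2], [0.7, -0.5], [1.1, -2.1], [0.4, 0.4], [-0.3, -0.9], [-1.2, -1.5], [-0.1, -1.6]]
['side'] [ 0.49297225 -0.06080061 -1.40939168] -80.7521947482909
[[-0.2, 0.6], [-0.1, 0.8], [0.2, 0.6], [-1.1, 1.1], [0.6, -0.6], [-2.6, -0.8], [0.5, -2.0], [1.2, -1.8]]
['scene', 'side'] [ 0.49352893 -0.05856699 -1.41073582] -80.82920846845707
[[0.5, 0.5], [-0.9, 0.1], [-0.0, 0.2], [0.5, -2.5], [0.7, -3.2], [0.5, -0.7], [-0.7, -2.0], [-1.2, -2.2], [-0.6, -2.4]]
[[-0.7, 0.9], [-0.8, 1.2], [-0.5, 1.0], [-1.5, 1.5], [0.1, -0.2], [-3.1, -0.4], [0.2, -1.7], [0.9, -1.4]]
```

View pics/fit_scene.png

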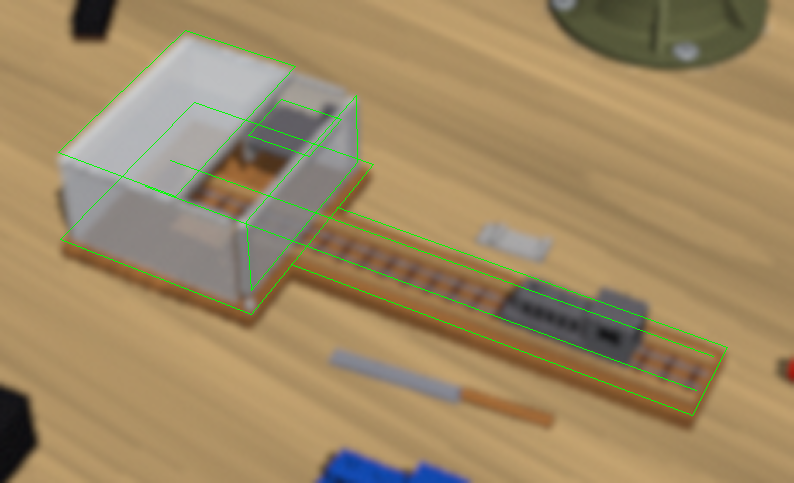

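View pics/fit_side.png

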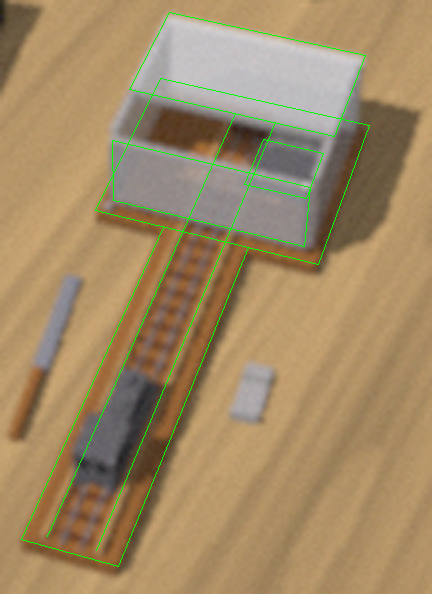

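Grey shell at scene (379,233) is the loco on the track, cab towards the track's outer end. Blue at (325,284) and red at (470,222) are look-alikes, off the track. The enlarged crop confirms this. Next I move above the case and refine its pose with the wrist camera.

carry_out(increments="0.12 0 0 0 0 0 5.5; 0.12 0 0 0 0 0 5.5; 0.12 0.03 -0.046 0 0 0 0; 0.12 0.03 -0.046 0 0 0 0; 0.12 0.03 -0.046 0 0 0 0; 0.12 0.03 -0.046 0 0 0 0; 0.12 0.03 -0.046 0 0 0 0; 0.12 0.03 -0.046 0 0 0 0; 0.12 0.03 -0.046 0 0 0 0; 0.12 0.03 -0.046 0 0 0 0; 0.12 0.03 -0.046 0 0 0 0; 0.12 0.03 -0.046 0 0 0 0; 0.12 0 0 0 0 0 0; 0.12 0 0 0 0 0 0")

```text
time_s: 2.6
tool_pos: [0.4575, -0.0944, 0.2929]
tool_rot: [179.6, -0.3, 8.8]
force: [0.3, -0.9, -0.1]
grip_width: 0.0103
```

```bash
python3 - <<'E'
from h import *
import pickle
p=read_camera("wrist");o=get_obs();print(o["tool_pos"],o["tool_rot"],o["grip_width"],o["force"],o["qpos"])
p2=read_camera("scene");p3=read_camera("side")
pickle.dump((p,p2,p3,o),open("W.pkl","wb"));cv2.imwrite("pics/w1.png",p["img"]);print(p["world_from_camera"])
E
```

```text
[ 0.45758459 -0.09413451  0.29293523] [179.59406021  -0.2856283    8.78860283] 0.010556313165973368 [-0.14666691  0.7129569   0.61905856] [ 40.80375199  -3.54431953 -31.05925231 107.12526219  -1.58429508
  75.51702843 -71.03487508]
[[ 0.15270264 -0.95125537 -0.26794613  0.53143099]
 [-0.98825128 -0.14521656 -0.0476609  -0.08183307]
 [ 0.00642747  0.27207605 -0.96225429  0.38554792]
 [ 0.          0.          0.          1.        ]]
```

View pics/w1.png

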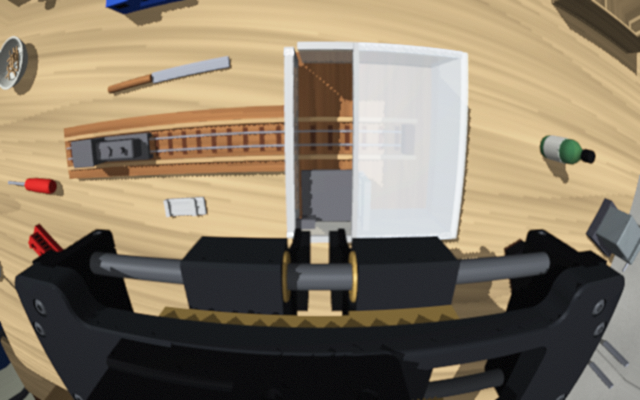

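```bash
python3 - <<'E'
import cv2
i=cv2.imread("pics/w1.png");c=i[30:250,270:480]
cv2.imwrite("pics/w1a.png",cv2.resize(c,None,fx=2.7,fy=2.7,interpolation=2))
c=i[90:190,50:300]
cv2.imwrite("pics/w1b.png",cv2.resize(c,None,fx=3.2,fy=3.2,interpolation=2))
E
```

```text
(no output)
```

View pics/w1a.png

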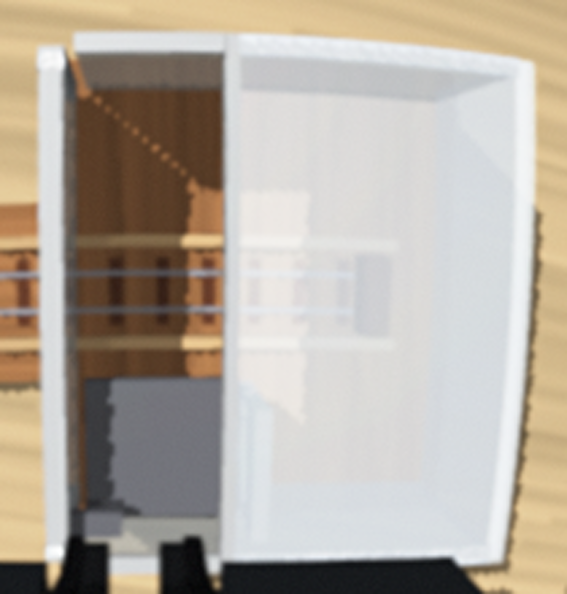

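View pics/w1b.png

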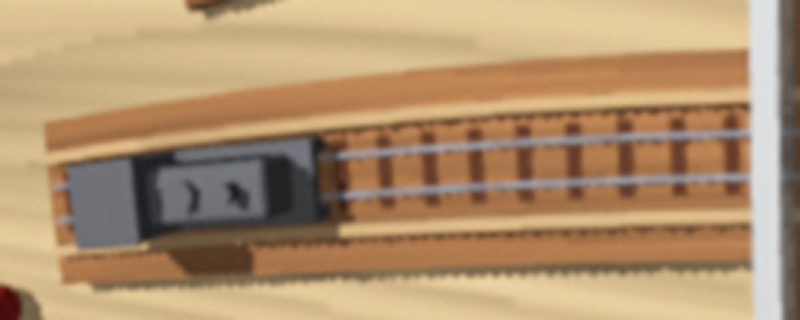

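```bash
cat > fit2.py <<'E'
from h import *
import pickle
from scipy.optimize import least_squares
from fit import W
p,p2,p3,o=pickle.load(open("W.pkl","rb"))
def fproj(p,X):
    T=p["world_from_camera"];c=(np.atleast_2d(X)-T[:3,3])@T[:3,:3]
    r=np.hypot(c[:,0],c[:,1]);th=np.arctan2(r,c[:,2]);k=p["fx"]*th/r
    return np.c_[c[:,0]*k+p["cx"],c[:,1]*k+p["cy"]]
def fray(p,u,v):
    a=np.array([u-p["cx"],v-p["cy"]])/p["fx"];t=np.hypot(*a)
    d=np.r_[a/t*np.sin(t),np.cos(t)];return p["world_from_camera"][:3,3],p["world_from_camera"][:3,:3]@d
def fat(p,u,v,z):
    o,d=fray(p,u,v);return o+d*(z-o[2])/d[2]
A=(2.7,270,30);B=(3.2,50,90)
pts=[(4,-90,101,55,555,A),(62,95,106,228,35,A),(62,-95,106,222,557,A),(175,95,106,533,62,A),(175,-95,106,506,570,A),(12,-29,73,84,378,A),(12,95,103,75,34,A),(131,18,33,355,252,A),(131,-18,33,355,335,A),(-360,40,0,45,122,B),(-360,-40,15,62,284,B)]
X=np.array([a[:3] for a in pts],float);U=np.array([((a[3]+.5)/a[5][0]-.5+a[5][1],(a[4]+.5)/a[5][0]-.5+a[5][2]) for a in pts])
if __name__=="__main__":
  f=lambda q:(fproj(p,W(q,X))-U).ravel()
  r=least_squares(f,[.5,-.05,-1.41],loss="soft_l1");q=r.x;print(q,np.degrees(q[2]));print(f(q).reshape(-1,2).round(1).tolist())
  np.save("q.npy",q)
  c,s=np.cos(q[2]),np.sin(q[2])
  for cu,cv,z in [(66,160,62),(78,248,62),(320,140,45),(320,218,45)]:
    w=fat(p,(cu+.5)/3.2-.5+50,(cv+.5)/3.2-.5+90,z/1000)-np.r_[q[:2],0]
    print("loco pt case mm",round((c*w[0]+s*w[1])*1000,1),round((-s*w[0]+c*w[1])*1000,1))
  print("tcp in case",c*(o["tool_pos"][0]-q[0])+s*(o["tool_pos"][1]-q[1]),-s*(o["tool_pos"][0]-q[0])+c*(o["tool_pos"][1]-q[1]))
E
python3 fit2.py
```

```text
[ 0.49701232 -0.05720635 -1.40945297] -80.7557064680774
[[2.4, 0.5], [-1.5, -1.0], [-1.0, 5.8], [0.5, -0.8], [-1.2, -2.9], [-0.5, 0.3], [-0.7, 0.1], [3.5, 0.7], [2.5, 0.5], [5.6, -1.0], [0.1, -0.1]]
loco pt case mm -297.7 21.1
loco pt case mm -296.6 -16.3
loco pt case mm -173.1 16.0
loco pt case mm -176.2 -13.9
tcp in case 0.030114717397852847 -0.04484796108360481
```

carry_out(increments="0.12 -0.007 0.004 0.025 0 0 0; 0.12 0 0 0.025 0 0 0; 0.12 0 0 0.025 0 0 0; 0.12 0 0 0.02 0 0 0; 0.12 0 0 0 0 0 0; 0.12 0 0 0 0 0 0")

```text
time_s: 3.5
tool_pos: [0.4501, -0.1085, 0.1963]
tool_rot: [179.5, -0.3, 7.9]
force: [0.7, -1.0, 0.2]
grip_width: 0.0103
```

```bash
cat > see.py <<'E'
from fit2 import *
import sys
tag=sys.argv[1]
q=np.load("q.npy");c,s=np.cos(q[2]),np.sin(q[2])
o=get_obs();d=o["tool_pos"]-np.r_[q[:2],0]
print("t",o["time_s"],"case xyz mm",np.round([1000*(c*d[0]+s*d[1]),1000*(-s*d[0]+c*d[1]),1000*d[2]],1),"tip z",round(1000*d[2]-70,1),o["tool_rot"].round(2),o["force"].round(2),round(o["grip_width"],4))
ims=[]
for n in sys.argv[2:]:
    p=read_camera(n);i=p["img"]
    if n=="scene": i=cv2.resize(i[110:270,180:436],None,fx=3.1,fy=3.1,interpolation=2)
    if n=="side": i=cv2.resize(i[120:310,230:420],None,fx=3.1,fy=3.1,interpolation=2)
    cv2.imwrite(f"pics/{tag}_{n}.png",i)
E
python3 see.py a wrist scene side
```

```text
t 3.5 case xyz mm [ 43.1 -54.6 196.3] tip z 126.3 [179.47  -0.35   7.87] [ 0.66 -1.    0.25] 0.0103
```

View pics/a_wrist.png

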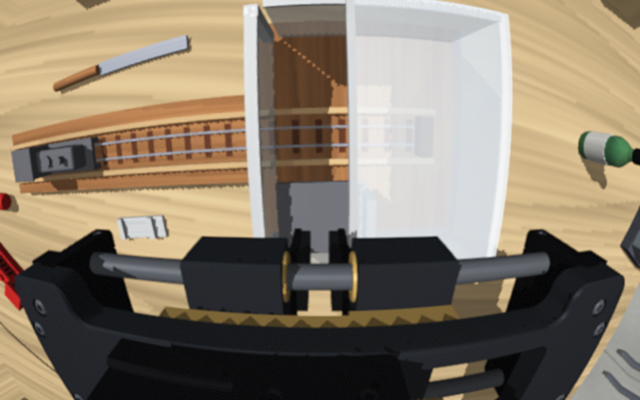

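View pics/a_scene.png

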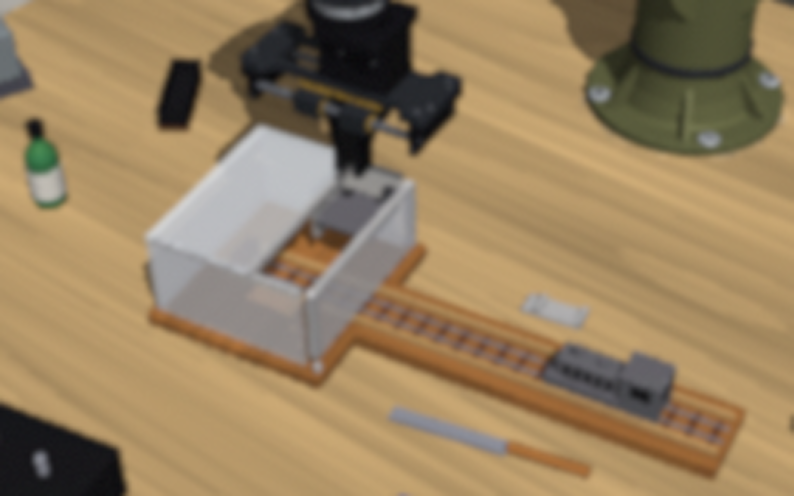

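View pics/a_side.png

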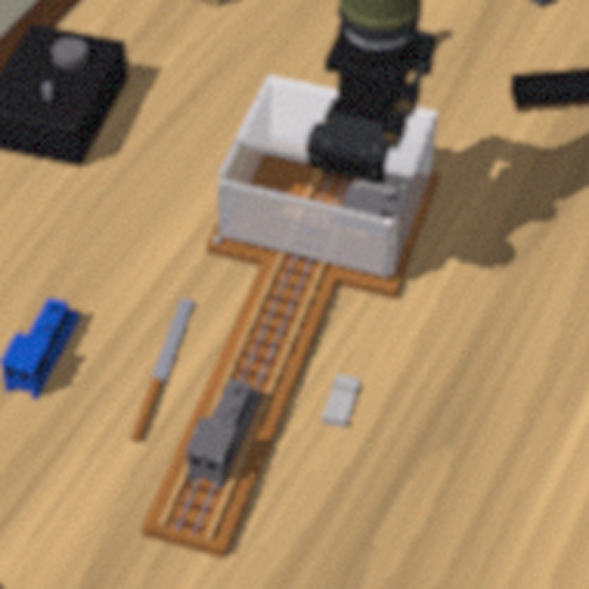

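carry_out(increments="0.12 0.002 -0.009 0 -0.5 0 -1.4; 0.12 0 0 0 0 0 0")

```text
time_s: 3.9
tool_pos: [0.4517, -0.098, 0.1975]
tool_rot: [178.9, -0.5, 9.4]
force: [1.3, -0.6, -0.3]
grip_width: 0.0103
```

```bash
python3 see.py b wrist; python3 - <<'E'
import cv2
i=cv2.imread("pics/b_wrist.png")[160:290,220:400];cv2.imwrite("pics/b_c.png",cv2.resize(i,None,fx=4,fy=4,interpolation=2))
E
```

```text
t 3.9 case xyz mm [ 33.  -51.3 197.5] tip z 127.5 [178.86  -0.45   9.44] [ 1.26 -0.56 -0.34] 0.0103
```

View pics/b_c.png

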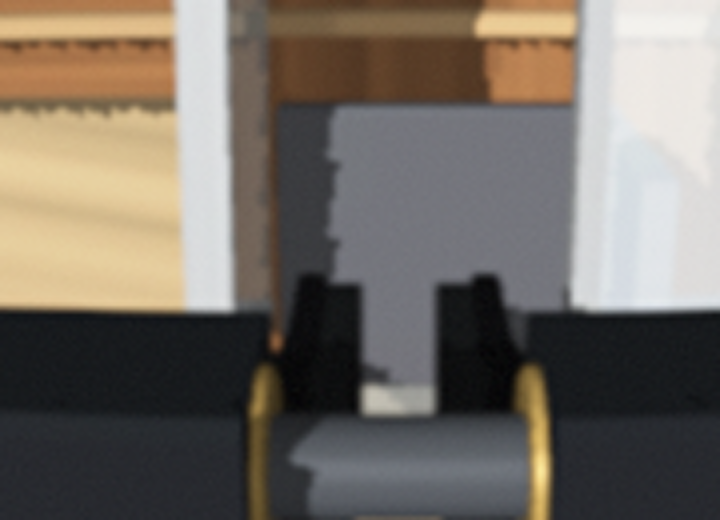

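carry_out(increments="0.12 0 0 0.01 1 0 0; 0.12 0 0 0.012 0 0 0; 0.12 0 0 0.01 0 0 0; 0.12 0 0 0 0 0 0")

```text
time_s: 4.45
tool_pos: [0.4512, -0.0991, 0.1624]
tool_rot: [180.0, -0.4, 9.4]
force: [-0.2, 0.1, -0.1]
grip_width: 0.0106
```

```bash
python3 see.py c
```

```text
t 4.45 case xyz mm [ 34.  -51.9 162.4] tip z 92.4 [179.96  -0.36   9.35] [-0.25  0.13 -0.08] 0.0106
```

carry_out(increments="0.12 0 0 0.01 0 0 0; 0.12 0 0 0.008 0 0 0; 0.12 0 0 0.006 0 0 0; 0.12 0 0 0.006 0 0 0; 0.12 0 0 0.002 0 0 0; 0.12 0 0 0 0 0 0")

```text
time_s: 5.2
tool_pos: [0.452, -0.0992, 0.1292]
tool_rot: [179.9, -0.4, 9.4]
force: [-2.0, 0.5, 4.4]
grip_width: 0.0103
```

```bash
python3 see.py d wrist scene
```

```text
t 5.2 case xyz mm [ 34.2 -51.2 129.2] tip z 59.2 [179.92  -0.38   9.35] [-2.05  0.46  4.42] 0.0103
```

View pics/d_wrist.png

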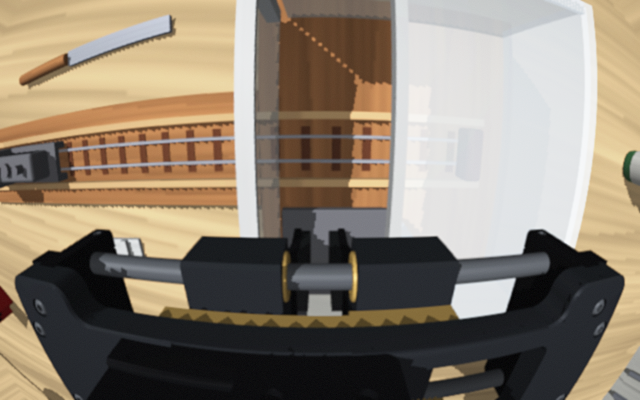

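View pics/d_scene.png

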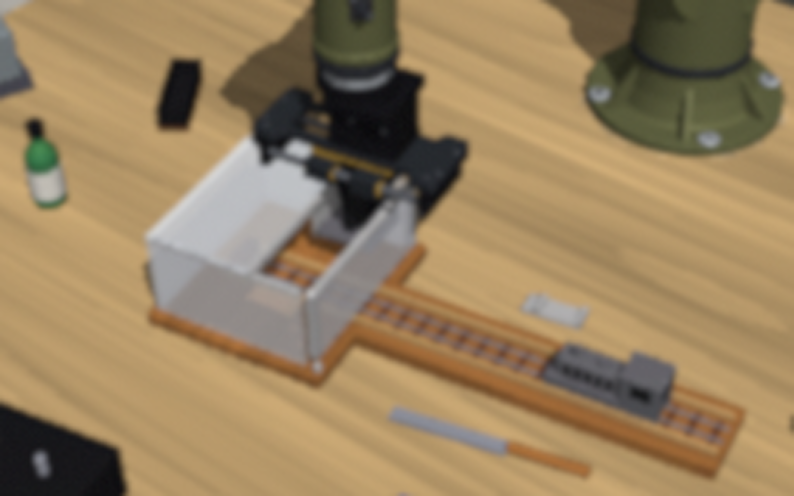

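carry_out(increments="0.12 0 -0.006 0.0005 0 0 0; 0.12 0 -0.006 0.0005 0 0 0; 0.12 0 -0.005 0.0005 0 0 0; 0.12 0 0 0 0 0 0")

```text
time_s: 5.8
tool_pos: [0.4506, -0.0829, 0.1291]
tool_rot: [179.7, -0.6, 9.3]
force: [-0.7, -0.5, 4.3]
grip_width: 0.0103
```

```bash
python3 see.py e wrist
```

```text
t 5.8 case xyz mm [ 17.9 -49.9 129.1] tip z 59.1 [179.69  -0.61   9.32] [-0.69 -0.53  4.33] 0.0103
```

View pics/e_wrist.png

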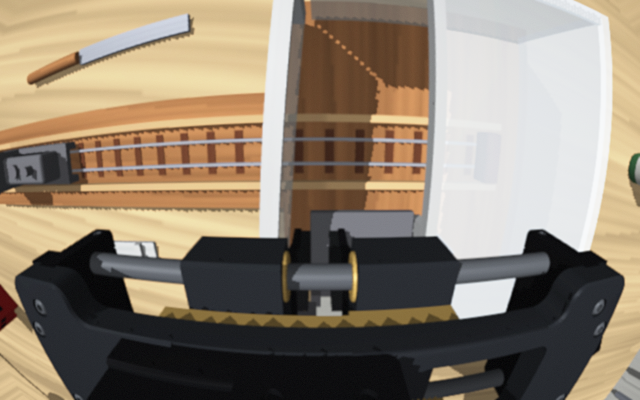

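carry_out(increments="0.12 0 -0.006 0.0005 0 0 0; 0.12 0 -0.006 0.0005 0 0 0; 0.12 0 -0.005 0.0005 0 0 0; 0.12 0 0 0 0 0 0")

```text
time_s: 6.35
tool_pos: [0.4483, -0.0653, 0.1277]
tool_rot: [179.7, -0.7, 9.3]
force: [0.1, -0.7, 4.7]
grip_width: 0.0103
```

```bash
python3 see.py f wrist side
```

```text
t 6.35 case xyz mm [  0.2 -49.4 127.7] tip z 57.7 [179.66  -0.68   9.31] [ 0.14 -0.7   4.67] 0.0103
```

View pics/f_wrist.png

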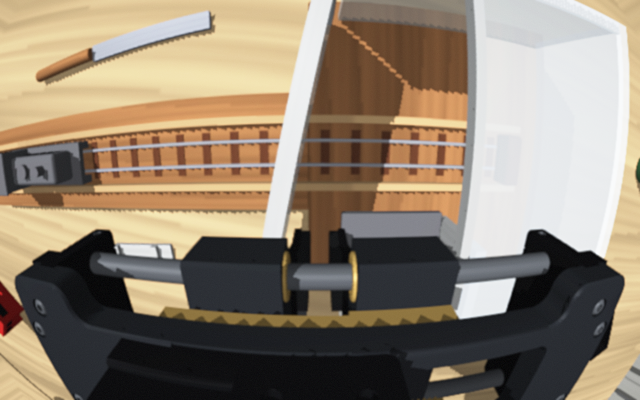

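View pics/f_side.png

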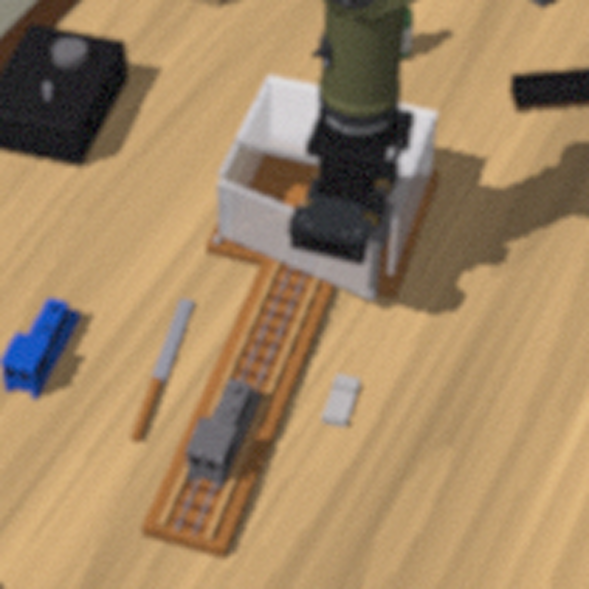

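```bash
cat > arc.py <<'E'
from fit2 import *
import sys
q=np.load("q.npy");c,s=np.cos(q[2]),np.sin(q[2])
o=get_obs();d=o["tool_pos"]-np.r_[q[:2],0]
C=np.array([1000*(c*d[0]+s*d[1]),1000*(-s*d[0]+c*d[1])])
print(C,o["tool_rot"].round(1),d[2].round(4),o["force"].round(1))
yaw=np.radians(o["tool_rot"][2])
for th in np.arange(float(sys.argv[1]),float(sys.argv[2]),.1):
    u=np.array([-np.sin(th),-np.cos(th)]);n=np.array([np.cos(th),-np.sin(th)])
    r=float(sys.argv[3])
    N=np.array([4,90])+r*u+(4+20*abs(np.cos(th))+9.5*np.sin(th))*n
    e=N-C;w=np.array([c*e[0]-s*e[1],s*e[0]+c*e[1]])
    tx=np.array([np.cos(yaw),np.sin(yaw)]);ty=np.array([np.sin(yaw),-np.cos(yaw)])
    wp=W(q,[[N[0],N[1],0]])[0]
    print(round(th,2),N.round(),"tool dx dy",round(w@tx,1),round(w@ty,1),"reach",np.hypot(*wp[:2]).round(3));C=N
E
python3 arc.py .3 1.9 138
```

```text
[  0.24703993 -49.42024838] [179.7  -0.7   9.3] 0.1276 [-0.1  0.5  3.9]
0.3 [-12. -49.] tool dx dy -0.1 -12.3 reach 0.449
0.4 [-26. -47.] tool dx dy 2.2 -13.7 reach 0.448
0.5 [-39. -44.] tool dx dy 3.7 -13.6 reach 0.448
0.6 [-53. -39.] tool dx dy 5.1 -13.3 reach 0.451
0.7 [-65. -32.] tool dx dy 6.6 -12.9 reach 0.455
0.8 [-78. -24.] tool dx dy 8.0 -12.3 reach 0.461
0.9 [-89. -14.] tool dx dy 9.4 -11.5 reach 0.469
1.0 [-100.   -4.] tool dx dy 10.7 -10.5 reach 0.479
1.1 [-109.    8.] tool dx dy 12.0 -9.4 reach 0.49
1.2 [-117.   21.] tool dx dy 13.1 -8.1 reach 0.503
1.3 [-124.   35.] tool dx dy 14.0 -6.7 reach 0.517
1.4 [-129.   50.] tool dx dy 14.8 -5.1 reach 0.531
1.5 [-133.   65.] tool dx dy 15.4 -3.4 reach 0.547
1.6 [-134.   80.] tool dx dy 14.6 -1.7 reach 0.561
1.7 [-135.   92.] tool dx dy 12.0 -0.5 reach 0.573
1.8 [-134.  104.] tool dx dy 12.1 0.5 reach 0.585
```

carry_out(increments="0.12 0 -0.012 0 0 0 0; 0.12 0.002 -0.0135 0 0 0 0; 0.12 0.004 -0.0135 -0.001 0 0 0; 0.12 0.005 -0.013 -0.001 0 0 0; 0.12 0.007 -0.013 0 0 0 0; 0.12 0.008 -0.012 0 0 0 0; 0.12 0 0 0 0 0 0")

```text
time_s: 7.32
tool_pos: [0.4597, 0.0235, 0.1277]
tool_rot: [179.9, -0.4, 9.5]
force: [0.4, 0.1, 0.5]
grip_width: 0.0103
```

```bash
python3 arc.py .8 1.9 135; python3 see.py g wrist
```

```text
[-85.69587433 -23.8717579 ] [179.9  -0.4   9.5] 0.1277 [0.4 0.1 0.5]
0.8 [-76. -22.] tool dx dy 2.0 10.1 reach 0.464
0.9 [-87. -13.] tool dx dy 9.2 -11.3 reach 0.471
1.0 [-97.  -2.] tool dx dy 10.5 -10.3 reach 0.481
1.1 [-107.   10.] tool dx dy 11.7 -9.2 reach 0.492
1.2 [-115.   22.] tool dx dy 12.8 -7.9 reach 0.504
1.3 [-121.   36.] tool dx dy 13.7 -6.5 reach 0.518
1.4 [-126.   51.] tool dx dy 14.5 -5.0 reach 0.532
1.5 [-130.   66.] tool dx dy 15.1 -3.4 reach 0.547
1.6 [-131.   80.] tool dx dy 14.3 -1.7 reach 0.561
1.7 [-132.   92.] tool dx dy 11.7 -0.5 reach 0.573
1.8 [-132.  103.] tool dx dy 11.8 0.5 reach 0.585
t 7.325 case xyz mm [-85.7 -23.9 127.7] tip z 57.7 [179.9   -0.43   9.48] [0.39 0.08 0.45] 0.0103
```

View pics/g_wrist.png

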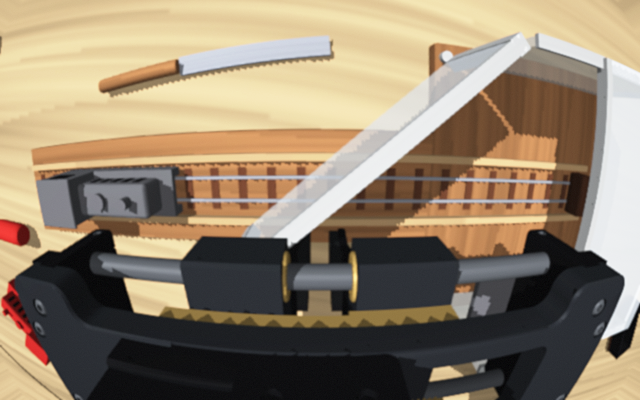

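carry_out(increments="0.12 0.012 0.003 0 0 0 0; 0.12 0.011 -0.006 0 0 0 0; 0.12 0.011 -0.008 0 0 0 0; 0.12 0.012 -0.008 0 0 0 0; 0.12 0 0 0 0 0 0")

```text
time_s: 8.0
tool_pos: [0.5049, 0.0499, 0.1276]
tool_rot: [179.9, -0.4, 9.3]
force: [-0.7, 0.3, 0.6]
grip_width: 0.0103
```

```bash
python3 arc.py 1.2 1.9 130; python3 see.py h wrist
```

```text
[-104.4880899    24.96649831] [179.9  -0.4   9.3] 0.1276 [-0.7  0.3  0.6]
1.2 [-110.   24.] tool dx dy -0.8 -5.4 reach 0.506
1.3 [-116.   37.] tool dx dy 13.2 -6.4 reach 0.519
1.4 [-121.   51.] tool dx dy 14.0 -4.9 reach 0.533
1.5 [-125.   66.] tool dx dy 14.6 -3.3 reach 0.547
1.6 [-126.   80.] tool dx dy 13.8 -1.7 reach 0.561
1.7 [-127.   91.] tool dx dy 11.2 -0.6 reach 0.572
1.8 [-127.  102.] tool dx dy 11.3 0.3 reach 0.584
t 8.0 case xyz mm [-104.5   25.   127.6] tip z 57.6 [179.9   -0.38   9.3 ] [-0.65  0.34  0.58] 0.0103
```

View pics/h_wrist.png

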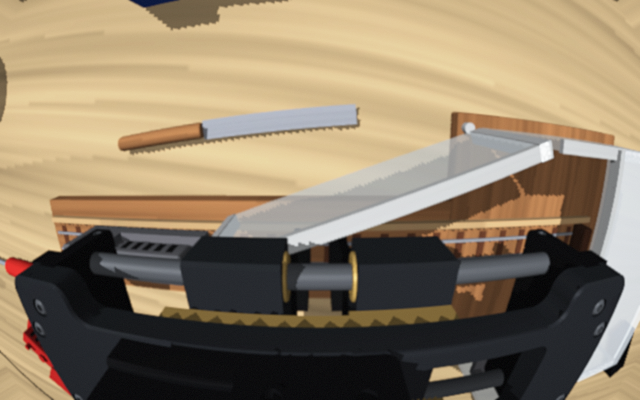

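carry_out(increments="0.12 0.013 -0.006 0 0 0 0; 0.12 0.013 -0.005 0 0 0 0; 0.12 0.013 -0.003 0 0 0 0; 0.12 0.013 -0.002 0 0 0 0; 0.12 0.01 0 0 0 0 0; 0.12 0.005 0 0 0 0 0; 0.12 0 0 0 0 0 0")

```text
time_s: 8.93
tool_pos: [0.5723, 0.077, 0.1273]
tool_rot: [179.8, -0.3, 9.2]
force: [0.0, 0.6, -0.4]
grip_width: 0.0104
```

```bash
python3 see.py i wrist scene
```

```text
t 8.925 case xyz mm [-120.4   95.9  127.3] tip z 57.3 [179.85  -0.28   9.2 ] [ 0.03  0.57 -0.37] 0.0104
```

View pics/i_wrist.png

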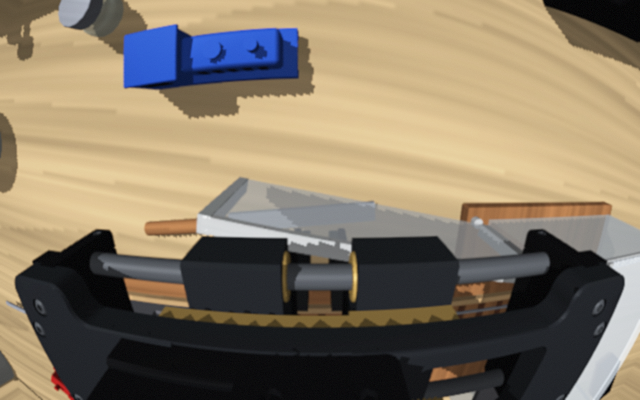

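View pics/i_scene.png

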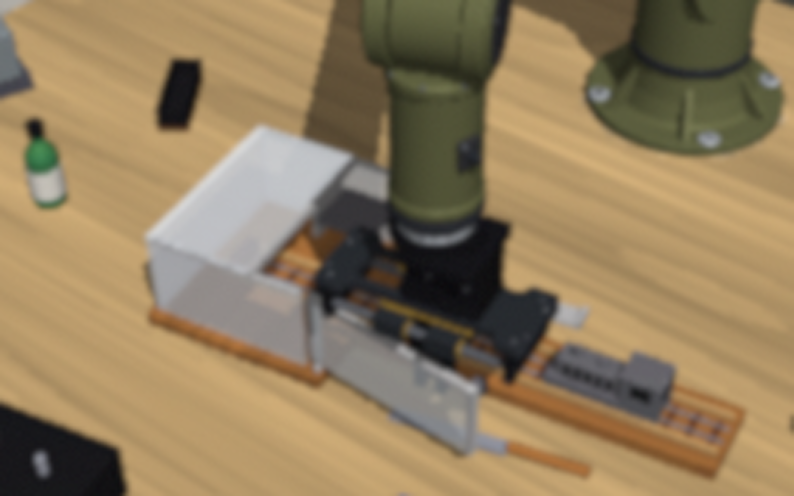

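carry_out(increments="0.12 -0.02 0.002 0 0 0 0; 0 -0.02 0 -0.02 0 0 0; 0 -0.02 -0.01 -0.03 0 0 0; 0 -0.02 -0.04 -0.01 0 0 0; 0 -0.01 -0.04 0 0 0 0; 0 -0.006 -0.04 0 0 0 0; 0 0 -0.04 0 0 0 0; 0 0 -0.03 0 0 0 0; 0 0 -0.015 0 0 0 0; 0 0 0 0 0 0 0; 0 0 0 0 0 0 0")

```text
time_s: 10.4
tool_pos: [0.4368, 0.2742, 0.1887]
tool_rot: [179.5, -0.5, 9.0]
force: [-0.1, 0.1, -0.2]
grip_width: 0.0005
```

```bash
python3 see.py j wrist scene side
```

```text
t 10.4 case xyz mm [-336.8   -6.2  188.7] tip z 118.7 [179.47  -0.5    8.96] [-0.12  0.15 -0.22] 0.0005
```

View pics/j_wrist.png

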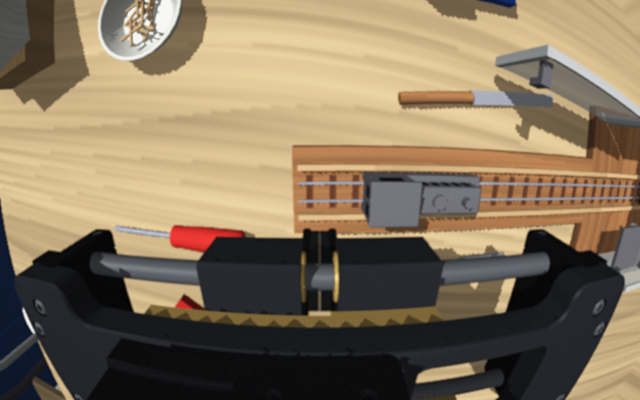

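View pics/j_scene.png

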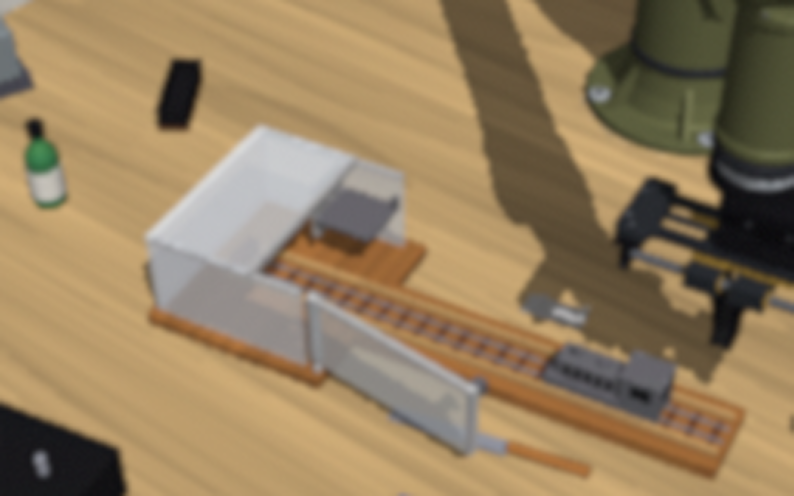

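View pics/j_side.png

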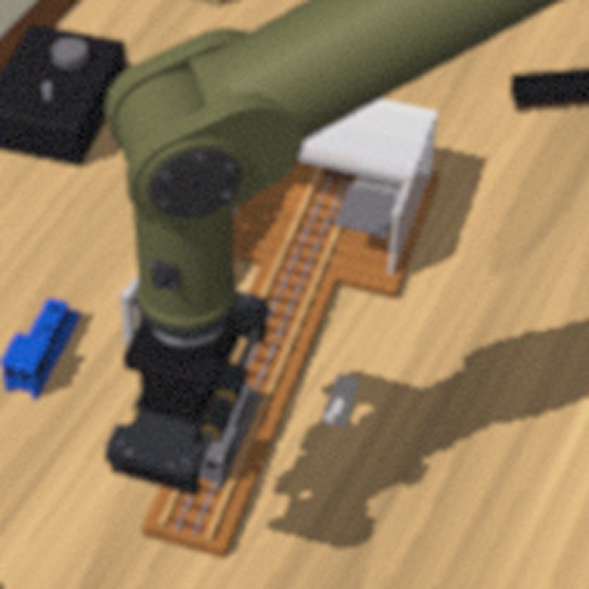

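```bash
python3 - <<'E'
from fit2 import *
p=read_camera("wrist");q=np.load("q.npy");c,s=np.cos(q[2]),np.sin(q[2])
i=p["img"][140:250,280:500];cv2.imwrite("pics/k.png",cv2.resize(i,None,fx=3.6,fy=3.6,interpolation=2))
for u,v,z in [(368,183,.062),(369,227,.062),(420,180,.062),(420,224,.062),(293,147,.0),(295,229,.015)]:
    w=fat(p,u,v,z)-np.r_[q[:2],0];print(u,v,np.round([1000*(c*w[0]+s*w[1]),1000*(-s*w[0]+c*w[1])],1))
E
```

```text
368 183 [-300.2   18.2]
369 227 [-298.1  -16.4]
420 180 [-260.    20.5]
420 224 [-256.9  -14.9]
293 147 [-359.4   38.2]
295 229 [-358.4  -35.8]
```

View pics/k.png

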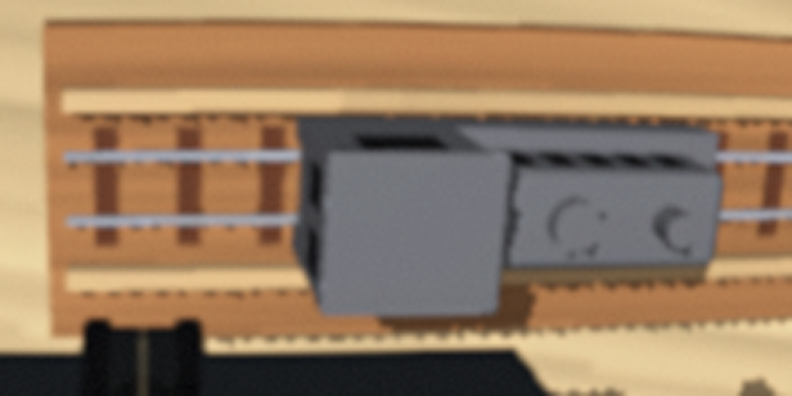

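carry_out(increments="0 0.007 -0.003 0.02 0 0 -0.2; 0 0 0 0.02 0 0 0; 0 0 0 0.012 0 0 0; 0 0 0 0 0 0 0; 0 0 0 0 0 0 0")

```text
time_s: 11.22
tool_pos: [0.445, 0.2759, 0.135]
tool_rot: [179.4, -0.5, 8.9]
force: [-0.2, 0.5, 0.2]
grip_width: 0.0004
```

```bash
python3 see.py l
```

```text
t 11.225 case xyz mm [-337.1    2.1  135. ] tip z 65.0 [179.43  -0.53   8.92] [-0.2   0.46  0.2 ] 0.0004
```

carry_out(increments="0 0 0 0.01 0 0 -0.3; 0 0 0 0.01 0.3 0 0; 0 0 0 0 0 0 0; 0 0 0.015 0 0 0 0; 0 0 0.01 0 0 0 0; 0 0 0.01 0 0 0 0; 0 0 0.015 0 0 0 0; 0 0 0.015 0 0 0 0; 0 0 0.01 0 0 0 0; 0 0 0 0 0 0 0")

```text
time_s: 12.48
tool_pos: [0.4592, 0.1959, 0.1157]
tool_rot: [179.7, -0.7, 9.1]
force: [0.4, -0.1, -1.0]
grip_width: 0.0006
```

```bash
python3 see.py m wrist scene
```

```text
t 12.475 case xyz mm [-255.9    3.4  115.7] tip z 45.7 [179.72  -0.74   9.07] [ 0.39 -0.08 -0.96] 0.0006
```

View pics/m_wrist.png

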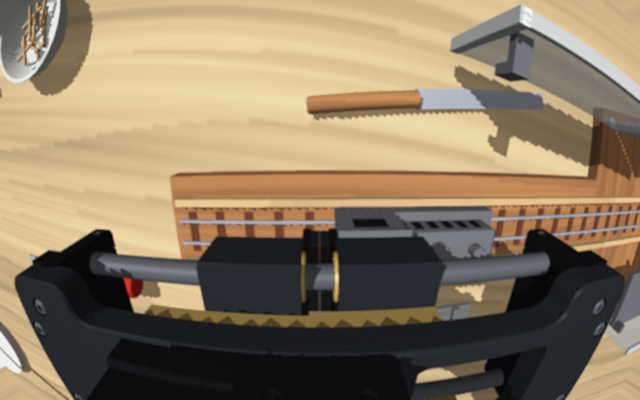

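View pics/m_scene.png

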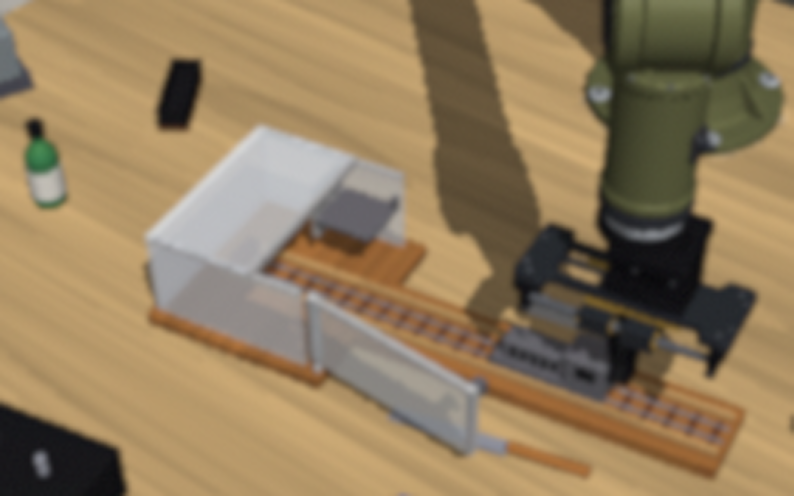

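carry_out(increments="0 -0.001 0.015 0 0 0 0; 0 -0.001 0.016 0 0 0 0; 0 0 0.016 0 0 0 0; 0 0 0.016 0 0 0 0; 0 0 0.016 0 0 0 0; 0 0 0.016 0 0 0 0; 0 0 0.016 0 0 0 0; 0 0 0.016 0 0 0 0; 0 0 0.012 0 0 0 0; 0 0 0.008 0 0 0 0; 0 0 0 0 0 0 0")

```text
time_s: 13.95
tool_pos: [0.4803, 0.0448, 0.116]
tool_rot: [179.8, -0.7, 9.5]
force: [0.7, 0.3, -0.2]
grip_width: 0.0004
```

```bash
python3 see.py n wrist scene
```

```text
t 13.95 case xyz mm [-1.034e+02 -1.000e-01  1.160e+02] tip z 46.0 [179.81  -0.68   9.48] [ 0.67  0.33 -0.19] 0.0004
```

View pics/n_wrist.png

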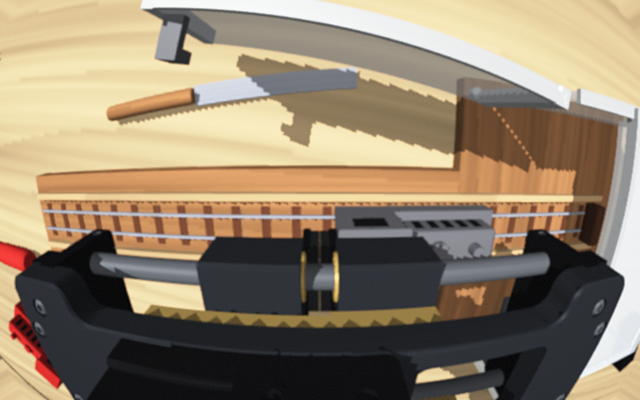

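View pics/n_scene.png

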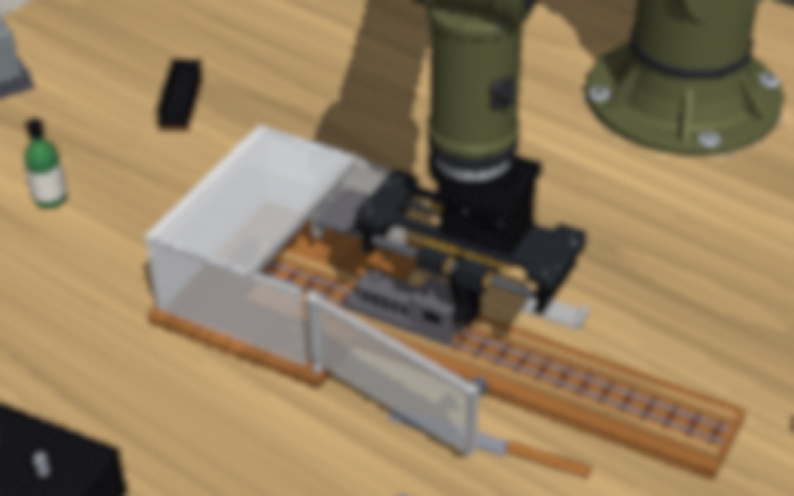

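carry_out(increments="0 0 0.014 0 0 0 0; 0 0 0.014 0 0 0 0; 0 0 0.014 0 0 0 0; 0 0 0.014 0 0 0 0; 0 0 0.012 0 0 0 0; 0 0 0.008 0 0 0 0; 0 0 0 0 0 0 0")

```text
time_s: 14.92
tool_pos: [0.4937, -0.0347, 0.1161]
tool_rot: [179.8, -0.7, 9.5]
force: [-0.0, 0.3, -0.4]
grip_width: 0.0004
```

```bash
python3 see.py o wrist scene
```

```text
t 14.925 case xyz mm [-22.7   0.3 116.1] tip z 46.1 [179.84  -0.67   9.55] [-0.03  0.27 -0.42] 0.0004
```

View pics/o_wrist.png

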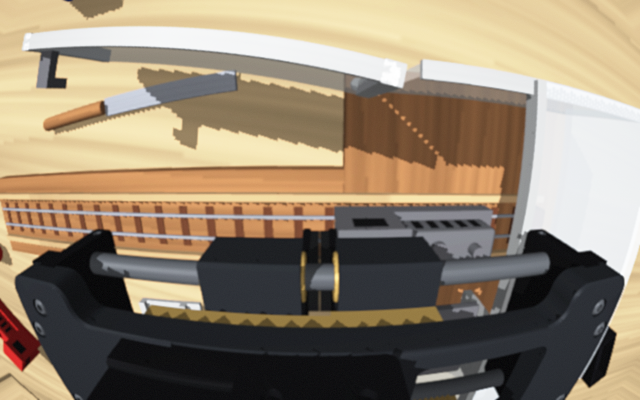

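View pics/o_scene.png

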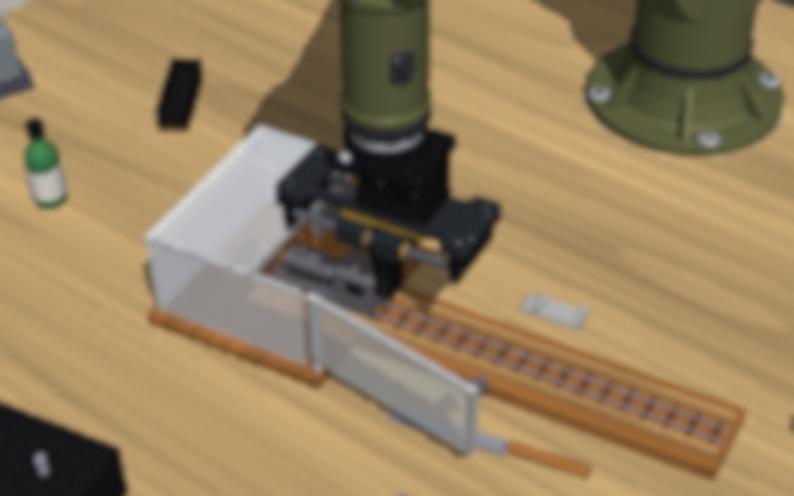

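carry_out(increments="0 0 0.008 0 0 0 0; 0 0 0.008 0 0 0 0; 0 0 0.004 0 0 0 0; 0 0 0 0 0 0 0")

```text
time_s: 15.52
tool_pos: [0.4971, -0.0539, 0.1162]
tool_rot: [179.9, -0.7, 9.7]
force: [0.7, -1.2, 0.5]
grip_width: 0.0004
```

carry_out(increments="0 0 0.002 0 0 0 0; 0 0 0.002 0 0 0 0; 0 0 0 0 0 0 0")

```text
time_s: 15.9
tool_pos: [0.4978, -0.0577, 0.1162]
tool_rot: [179.9, -0.7, 9.8]
force: [0.0, -0.4, 0.2]
grip_width: 0.0002
```

```bash
python3 see.py p
```

```text
t 15.9 case xyz mm [  0.6   0.7 116.2] tip z 46.2 [179.87  -0.67   9.76] [ 0.04 -0.44  0.21] 0.0002
```

carry_out(increments="0 0 0.002 0 0 0 0; 0 0 0.002 0 0 0 0; 0 0 0 0 0 0 0")

```text
time_s: 16.27
tool_pos: [0.4985, -0.0618, 0.1162]
tool_rot: [179.9, -0.7, 9.8]
force: [-0.3, 0.2, -0.5]
grip_width: 0.0005
```

carry_out(increments="0 0 0.002 0 0 0 0; 0 0 0 0 0 0 0")

```text
time_s: 16.52
tool_pos: [0.4989, -0.064, 0.1162]
tool_rot: [179.9, -0.7, 9.8]
force: [-0.6, -0.4, 0.2]
grip_width: 0.0004
```

carry_out(increments="0 0 0.002 0 0 0 0; 0 0 0 0 0 0 0")

```text
time_s: 16.77
tool_pos: [0.4992, -0.0661, 0.1162]
tool_rot: [179.9, -0.7, 9.8]
force: [-0.9, 0.6, -0.6]
grip_width: 0.0005
```

```bash
python3 see.py q wrist scene
```

```text
t 16.775 case xyz mm [  9.1   0.7 116.2] tip z 46.2 [179.87  -0.66   9.77] [-0.91  0.62 -0.58] 0.0005
```

View pics/q_wrist.png

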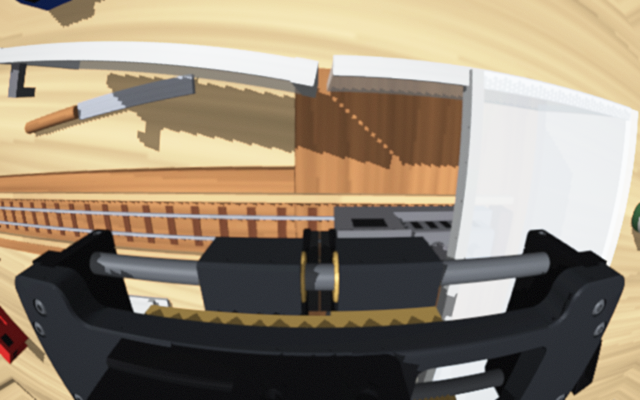

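carry_out(increments="0 0 0.002 0 0 0 0; 0 0 0 0 0 0 0")

```text
time_s: 17.12
tool_pos: [0.4996, -0.0679, 0.1162]
tool_rot: [179.9, -0.7, 9.8]
force: [0.1, 0.4, 0.0]
grip_width: 0.0005
```

carry_out(increments="0 0 0.002 0 0 0 0; 0 0 0 0 0 0 0")

```text
time_s: 17.38
tool_pos: [0.5, -0.0695, 0.1163]
tool_rot: [179.9, -0.7, 9.8]
force: [-0.9, 0.7, -0.8]
grip_width: 0.0002
```

carry_out(increments="0 0 0.002 0 0 0 0; 0 0 0 0 0 0 0")

```text
time_s: 17.62
tool_pos: [0.5004, -0.0696, 0.1163]
tool_rot: [-179.9, -0.7, 9.9]
force: [-0.6, -0.3, 0.2]
grip_width: 0.0003
```

```bash
python3 see.py r wrist; python3 - <<'E'
import cv2
i=cv2.imread("pics/r_wrist.png")[170:260,320:540];cv2.imwrite("pics/r_c.png",cv2.resize(i,None,fx=3.6,fy=3.6,interpolation=2))
E
```

```text
t 17.625 case xyz mm [ 12.7   1.3 116.3] tip z 46.3 [-179.95   -0.69    9.87] [-0.58 -0.33  0.23] 0.0003
```

View pics/r_c.png

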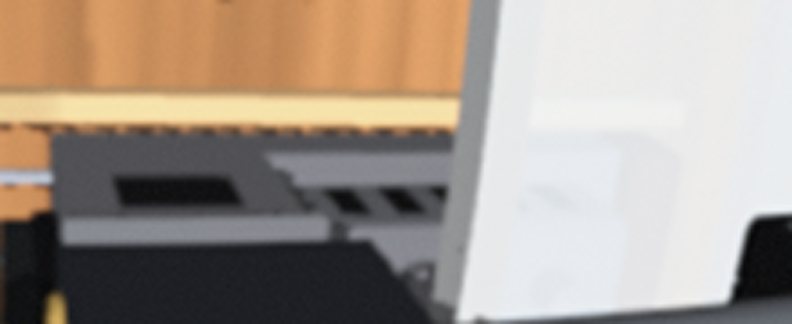

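carry_out(increments="0 0 0.004 0 0 0 0")

```text
time_s: 17.8
tool_pos: [0.5009, -0.0701, 0.1163]
tool_rot: [-179.6, -0.7, 9.9]
force: [-1.7, 14.7, 4.1]
grip_width: 0.0004
```

```bash
python3 see.py s
```

```text
t 17.8 case xyz mm [ 13.4   1.7 116.3] tip z 46.3 [-179.65   -0.69    9.91] [-1.71 14.71  4.14] 0.0004
```

Firm contact with the buffer (14.7 N, no advance). Retreating straight back.

carry_out(increments="0 0 -0.003 0 0 0 0; 0 0 -0.006 0 0 0 0; 0 0 -0.015 0 0 0 0; 0 0 -0.025 0 0 0 0; 0 0 -0.03 -0.02 0 0 0; 0 -0.01 -0.03 -0.04 0 0 0; 0 -0.02 -0.03 -0.04 0 0 0; 0 -0.02 -0.03 -0.04 0 0 0; 0 0 -0.02 -0.02 0 0 0; 0 0 0 0 0 0 0; 0 0 0 0 0 0 0")

```text
time_s: 19.18
tool_pos: [0.4126, 0.1135, 0.2798]
tool_rot: [179.9, -0.7, 10.0]
force: [0.1, 0.1, 0.5]
grip_width: 0.0007
```

```bash
python3 see.py u wrist scene side
```

```text
t 19.175 case xyz mm [-182.1  -55.9  279.8] tip z 209.8 [179.93  -0.66   9.99] [0.11 0.08 0.53] 0.0007
```

View pics/u_wrist.png

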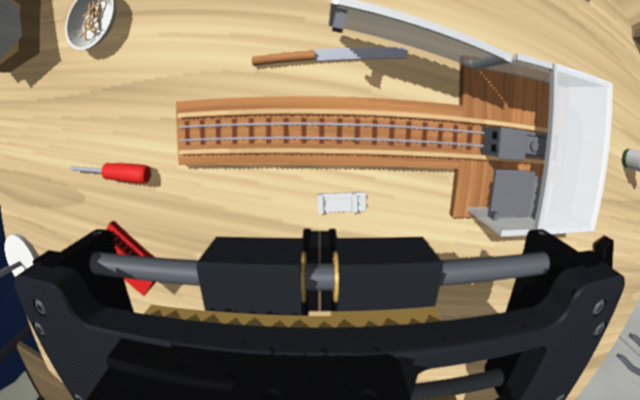

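View pics/u_scene.png

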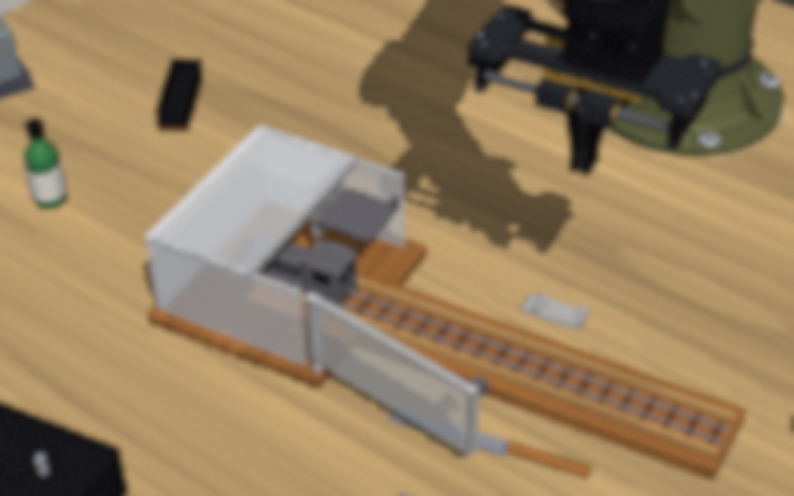

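View pics/u_side.png

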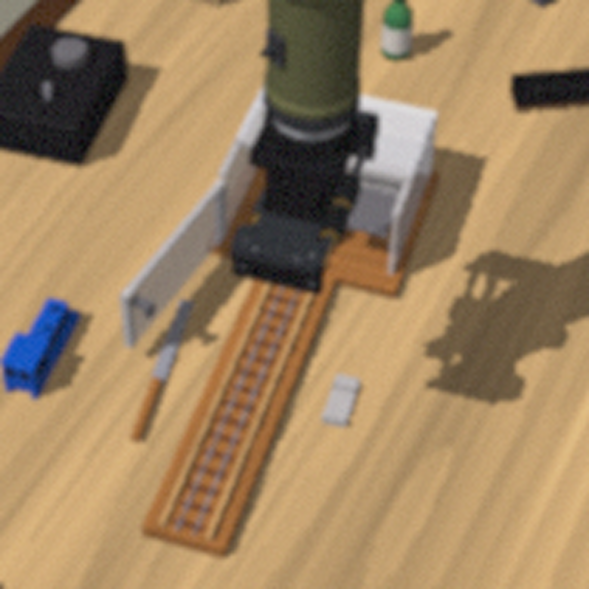

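```bash
python3 - <<'E'
from fit2 import *
p=read_camera("wrist");q=np.load("q.npy");c,s=np.cos(q[2]),np.sin(q[2])
i=p["img"][90:190,460:620];cv2.imwrite("pics/v.png",cv2.resize(i,None,fx=5,fy=5,interpolation=2))
for x,z in [(21,62),(131,33),(12,15)]:
    for y in(-18,18): print(x,y,((fproj(p,W(q,[[x,y,z]]))[0]-[460,90])*5+2).round())
E
```

```text
21 -18 [196. 340.]
21 18 [210. 183.]
131 -18 [453. 349.]
131 18 [467. 218.]
12 -18 [ 72. 310.]
12 18 [ 82. 168.]
```

View pics/v.png

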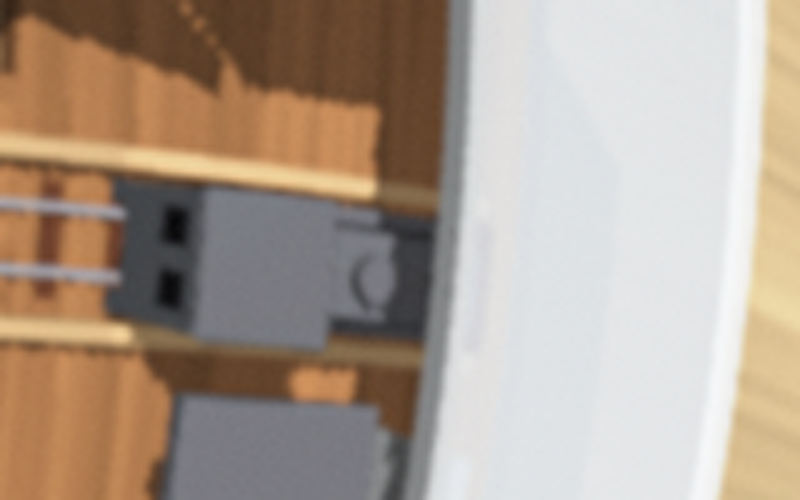

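```bash
python3 -c "
from cell import *
print(sign_off())"
```

```text
the job is handed in; nothing more can be done
None
```

I pressed the catch, opened the door past square and pushed the grey locomotive up against the buffer stop. I then backed the arm clear and handed the job in at about 19 s. No verdict was reported.

- **Catch and door:** I pressed the pad about 14 mm down, at about 4.4 N, with the door still closed. I drew the door out by its inner face with the pad held, then swung it to about 1.75 rad by my estimate. It still stood wide open in the last pictures.
- **Locomotive:** It stopped advancing at the buffer stop, and a further push read 14.7 N. My last wrist picture puts the cab's rear edge within about 1 mm of where it should be at the stop. The front was only visible through the roof, so that check rests on the rear edge and the contact force.
- **Pose estimate:** The fixed cameras' estimate of the case differed from the wrist camera's by about 4 mm, and I used the wrist one. Contact came about 6 mm later than that predicted, though the picture and the contact force agree.
- **Other things:** In the last pictures the file, gauge, dish, screwdriver and glue bottle looked undisturbed. I did not look at the jar and wagon closely at the end.

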